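Hook the chopstick caddy onto the drying rack

ROBOT

A 7-joint arm with a two-finger parallel gripper is mounted at the origin on the work surface. World frame = base frame: x ahead of the robot, y to its left, z up, the work surface at z = 0. Lengths are in m, angles in rad, forces in N, time in s.
With the tool pointing down it reaches from about 0.4 to 0.85 m from the base axis. Payload 10.4 kg.
Tool frame: the origin (TCP) lies midway between the tips of the shut fingers; the grasp point (between the pads) lies 19 mm behind it; z points along the fingers, y is the direction in which the jaws open and shut (so a half turn about z gives the same grasp; the last joint's range is limited). The gripper opens to 85 mm and grips with 20 to 120 N. Pads are 22 mm wide; open, the fingers measure 114 mm over their backs; the gripper's body (76 mm by 85 mm) begins 54 mm behind the grasp point. The pads swing forward as they close: fully open they stand 13 mm farther back than shut.
Start: joints at [1.294, 0.332, -0.065, 1.46, 0.022, 1.35, -0.088], TCP at [0.157, -0.605, 0.231] pointing down, gripper open.
Joint ranges: [-2.6, 2.6], [-0.5, 2.12], [-1.47, 1.34], [0.16, 2.42], [-1.27, 4.41], [0.06, 2.06], [-2.6, 2.6]. Speed limits (rad/s): [2.22, 2.22, 2.79, 2.79, 3.14, 3.14, 3.14].

INTERFACE

Orientations are given as a unit quaternion [x, y, z, w].
In Python, from workcell import manip, camera, camera_info, workorder, nets gives the robot as it stands.
- The arm moves only by the tool apply_moves, never from a script. Its argument "commands" is a list of rows, each a list of 5 numbers: the shift along the tool's x, y, z in m, then the turn about the tool's z in degrees, then the gripper command: -1 is fully open, 1 is shut, values between are in proportion. A call has 1 to 5 rows; each row shifts and turns the pose as measured when the row begins, along the tool's axes as they then stand; what a row does not reach is not made up. A row lasts 1/12 s, in which the tool goes at most 41.7 mm and 7.16 degrees, less where a joint would pass 70% of its speed; a pose out of reach is approached as far as the arm can. A call is refused whole if a number of a shift passes 0.0417 or a number of a turn 7.16, either way. A call with a gripper value outside its range is refused whole. The fingers move at their own pace and stop on an object; "squeeze" is the grip in N (left out, the last holds). Time passes only in rows, so rows that do not move let the fingers close. It gives the time, the measured TCP pose, the force and the opening at its end, in the units of the state.
- manip.get_obs(): the state, without advancing time (a new reading comes with each control period).
- camera(name): name is "side" or "top"; returns (picture, depth): 420x560x3 uint8, red, green, blue; 420x560 float32, m along the optical axis (not along the pixel's ray), 0 where there is no reading.
- camera_info(name): a dict with "camera_matrix" (3x3 intrinsics, pixels), "xyz" and "rotation" of the camera in the world. Camera axes: x right, y down, z forward; pixel columns grow to the right and rows downward; lengths in m; the calibration is good to about 2 mm. A picture is of the moment at which its call begins. camera_info takes no time and is no camera call.
- workorder.hand_in(): hands the job in, once; it reports no verdict.
Trained networks look in the newest picture that a camera, given by its name, has taken for a name from the list of things; names that differ only in an ending like _2 or _b are one class to them, and where a whole thing is asked for, a point or a joint stands for the part that bears it (a point fixed in the world has none). Each returns a list of dicts, best first, with "conf" (0 to 1); they miss things now and then, are a little off and sometimes report something else, mostly with a low value. They report only what shows in the picture. A call takes as long as a camera call. They do not tell look-alikes from the thing itself.
- nets.look_for(camera, thing): "rect" ([left, top, width, height] in pixels, round what is visible of it).
- nets.place_of(camera, thing): "xy" ([column, row] in pixels: a listed point, or the origin of a listed thing).
The state is a dict: "clock": time; "joint_pos": joint angles; "joint_velocities": joint speeds; "tau": joint torques, N m; "position": TCP position; "ee_rot": TCP orientation; "ft_force": force on the tool from outside, world axes, zero at the start; "torque": the same for the moment, N m; "grip_width": opening from 0.0 (shut) to 1.0 (fully open).
Only numpy, scipy, OpenCV 4.12 (cv2) and the standard library are available. Lean on these libraries where they do the work, as an engineer would, in place of code of your own. Each camera call takes 0.05 s, during which the arm holds its last target. There are 200 camera calls.

TASK

Take the small steel caddy that has the curved hook and couple it to the drying rack: feed the free end of its hook through the ring at the rack's end and swing the caddy round along the curve, without forcing it against the ring, until the middle of the bend sits in the ring. Leave the caddy standing upright on the counter and let go of it; the plain caddy and the glass tumbler stay where they are.

Things in the scene. Friction and masses are not known exactly. Their poses are not given: they have to be found in the camera images.
- caddy_center (a point): Caddy to hook: loose, empty, open square steel cup 50 x 50 mm, 95 mm tall, walls 3 mm, 0.2 kg, upright on the counter. Point: on its middle axis, 47.5 mm above its underside. z up; +x out of the face with the hook. Faces +y and -y are flat and clear, to grip from above near the top. Horizontally from here: hook's arc centre x 25 y 60 mm, hook's free end x 25 y 120 mm.
- hook_bend (a point): Middle of the bend of the caddy's hook, at x 85, y 60, z -9.5 mm from caddy_center (same axes); here the bar runs along y. The hook: a level steel bar 8 mm thick, 38 mm above the caddy's underside, a half circle of radius 60 mm: leaves the caddy's +x face at its middle heading +x, bends to +y, comes back heading -x to its free end.
- ring_center (a point): Centre of the hole of the fixed upright steel ring on a stalk at the end of the two-tier drying rack, 38 mm above the counter. Hole 51 mm across, along x of this frame (level); ring in the y-z plane (z up), outside 65 mm, bar 7 mm. Stalk on the -y side; rack (270 mm high, 400 long) at y below -85 mm, x -125 to 165 mm. +y side and both mouths are free.
- plain_center (a point): Centre (47.5 mm above its underside) of the other steel caddy, a bystander: the same 50 x 50 x 95 mm loose cup, but with no hook.
- tumbler_center (a point): Centre (half-way up) of the glass tumbler, a bystander: loose, 66 mm across the rim, 110 mm tall, standing on the counter.
Things that resemble listed ones, but are neither listed nor needed, are in the scene too. Leave any red look-alike of the part that bears caddy_center alone.

How it is judged:
At the end, for the whole second after the job is handed in: The hook is through the ring with the middle of its bend within 28 mm of the ring's centre and running within 25 degrees of the ring's axis; the caddy stands on the counter (its centre lower than 55 mm), upright within 10 degrees (distance between hook_bend and ring_center below 0.028 m and angle between the y axis of caddy_center and the x axis of ring_center, either way round below 0.44 rad and angle between caddy_center's own z axis and vertical below 0.17 rad and height (world z) of caddy_center below 0.055 m); the robot touches nothing.
It fails at once if the caddy is forced against the rack or its ring with more than 25 N (contact force between caddy and rack above 25 N).
It fails at once if the plain caddy is moved by more than 30 mm (distance of plain_center from where it was at the start of the episode above 0.03 m).
It fails at once if the tumbler is moved by more than 30 mm (distance of tumbler_center from where it was at the start of the episode above 0.03 m).
It also fails if it takes over 45 s, if anything falls off the work surface, if the arm or the gripper's body presses on something with over 40 N, if the wrist force passes 120 N, or if a joint passes its speed limit or range.

## Working session

There is one attempt and no reset: what is moved stays moved. The work goes in short steps, Python scripts to look and compute and a tool call to move; the robot and the scene stay as the last step left them, time stands still between calls to the robot, and variables do not carry over. Pictures are saved under pics/ and viewed, about 8 in all and at most 12, crops included, and the job is handed in when it is done.

Besides the shell and the picture viewer there is one more tool, called after "Call:" by a JSON object that holds its "fn" and its "kwargs". apply_moves: Moves the arm, as the interface text tells. Its arguments: {"type":"object","properties":{"commands":{"type":"array","items":{"type":"array","items":{"type":"number"}}},"squeeze":{"type":"number"}},"required":["commands"]}

```bash
mkdir -p pics; cat > h.py <<'E'
import numpy as np,cv2
from workcell import manip,camera,camera_info,workorder,nets
def deproj(n,d,u,v,z=None):
    i=camera_info(n);K=np.array(i["camera_matrix"]);R=np.array(i["rotation"])
    if R.shape!=(3,3):
        from scipy.spatial.transform import Rotation;R=Rotation.from_quat(R).as_matrix()
    t=np.array(i["xyz"]);r=R@np.linalg.inv(K)@np.array([u,v,1.])
    if z is not None: return t+r*(z-t[2])/r[2]
    return t+r*d[int(round(v)),int(round(u))]
def cloud(n,d):
    i=camera_info(n);K=np.array(i["camera_matrix"]);R=np.array(i["rotation"]);t=np.array(i["xyz"])
    v,u=np.mgrid[:d.shape[0],:d.shape[1]]
    p=np.stack([u,v,np.ones_like(u)],-1)@np.linalg.inv(K).T*d[...,None]
    return p@R.T+t
def obs():
    o=manip.get_obs();return o
E
python3 - <<'E'
from h import *
for n in("top","side"):
    p,d=camera(n);cv2.imwrite(f"pics/{n}0.png",p[...,::-1]);np.save(n+"0.npy",d)
    print(n,{k:np.round(v,3).tolist() for k,v in camera_info(n).items() if k in("camera_matrix","xyz","rotation")})
    for t in("caddy_center","hook_bend","ring_center","plain_center","tumbler_center"):
        for q in nets.place_of(n,t)[:4]: print(n,t,round(q["conf"],2),np.round(q["xy"],1),np.round(deproj(n,d,*q["xy"]),3))
o=obs();print(o["clock"],o["position"],o["ee_rot"],o["ft_force"])
E
```

```text
top {'camera_matrix': [[425.22, 0.0, 283.35], [0.0, 425.22, 206.596], [0.0, 0.0, 1.0]], 'xyz': [0.37, 0.219, 1.173], 'rotation': [0.709, -0.7, 0.066, -0.052]}
top caddy_center 0.6 [226.  212.2] [0.548 0.356 0.002]
top hook_bend 0.93 [112.9 324.2] [0.244 0.645 0.   ]
top hook_bend 0.66 [221.2 248.7] [0.444 0.36  0.046]
top ring_center 0.67 [410.1 207.5] [ 0.566 -0.155  0.014]
top ring_center 0.47 [262.3 148.2] [0.734 0.259 0.003]
top plain_center 0.65 [305.3 207.2] [0.564 0.136 0.008]
top tumbler_center 0.66 [261.7 151.3] [0.724 0.26  0.006]
side {'camera_matrix': [[454.985, 0.0, 281.334], [0.0, 454.985, 213.276], [0.0, 0.0, 1.0]], 'xyz': [0.313, 1.039, 0.758], 'rotation': [-0.119, 0.895, -0.424, 0.067]}
side caddy_center 0.95 [328.1 394.7] [0.355 0.664 0.087]
side caddy_center 0.77 [270.5 253.8] [0.533 0.382 0.084]
side hook_bend 0.81 [318.6 265.6] [0.435 0.351 0.042]
side hook_bend 0.58 [392.8 404. ] [0.253 0.626 0.04 ]
side ring_center 0.6 [308.2 145.8] [ 0.587 -0.212 -0.005]
side plain_center 0.63 [291.9 198. ] [0.546 0.156 0.063]
side tumbler_center 0.62 [213.7 216.3] [0.701 0.289 0.078]
0.6 [ 0.15695926 -0.60498752  0.23131735] [9.91958237e-01 1.26565614e-01 1.61427233e-05 2.93968072e-05] [-0.08556997 -0.35620297  0.43943811]
```

View pics/top0.png

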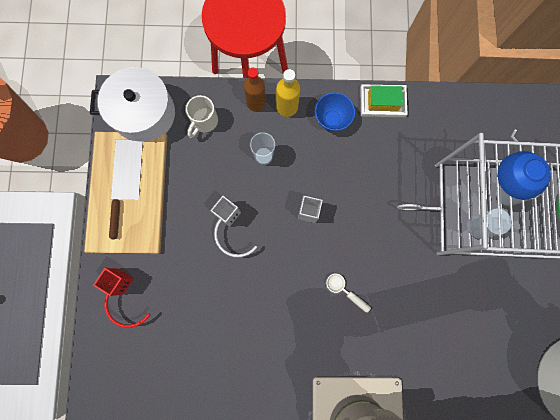

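View pics/side0.png

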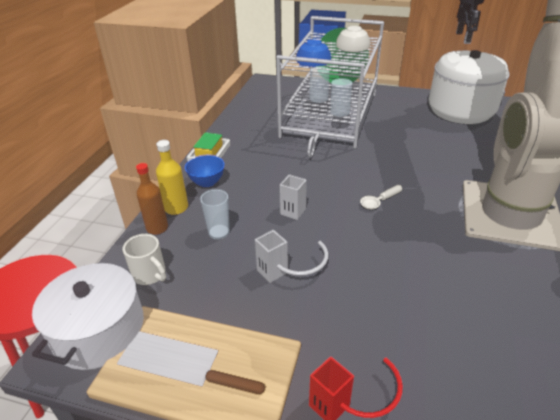

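Seen in the top view: the hooked steel caddy at (224,210) with its hook curving via (222,245) to (262,250), the plain caddy at (310,208), the tumbler at (262,148), the ring at (410,207), and the red look-alike at (113,282). The side view agrees: hooked caddy (270,255), plain (292,197), red (330,390). Candidates for the target are steel with hook (224,210), plain (310,208) and red (113,282); I choose (224,210). Next I measure from depth and check a crop.

```bash
sed -i 's/R=np.array(i\["rotation"\]);t=np.array(i\["xyz"\])/from scipy.spatial.transform import Rotation;R=Rotation.from_quat(i["rotation"]).as_matrix();t=np.array(i["xyz"])/' h.py
cat >> h.py <<'E'
from scipy.optimize import least_squares
def sel(P,c,r,z0,z1):
    q=P.reshape(-1,3);m=(np.hypot(q[:,0]-c[0],q[:,1]-c[1])<r)&(q[:,2]>z0)&(q[:,2]<z1);return q[m]
def circ(q):
    return least_squares(lambda a:np.hypot(q[:,0]-a[0],q[:,1]-a[1])-a[2],[*q[:,:2].mean(0),.06],loss="soft_l1",f_scale=.003).x
def rect(q):
    (c,s,a)=cv2.minAreaRect((q[:,:2]*1000).astype(np.float32));return np.round(c,1),np.round(s,1),round(a,1)
E
python3 - <<'E'
from h import *
P={n:cloud(n,np.load(n+"0.npy")) for n in("top","side")}
for n in P:
    print(n,"counter z",np.median(sel(P[n],(.5,.25),.04,-.03,.03)[:,2]))
    q=sel(P[n],(.53,.36),.06,.085,.11);print("caddy rim",len(q),rect(q),q[:,2].max())
    h=sel(P[n],(.46,.32),.1,.028,.048);c=h.mean(0)
    h=h[(h[:,0]<.51)];a=circ(h);print("hook",len(h),a.round(4),np.median(np.abs(np.hypot(h[:,0]-a[0],h[:,1]-a[1])-a[2])))
    ang=np.degrees(np.arctan2(h[:,1]-a[1],h[:,0]-a[0]))%360;print("ang",np.percentile(ang,[0,2,50,98,100]).round(0))
    r=sel(P[n],(.566,-.165),.065,.012,.09);print("ring",len(r),r.min(0).round(3),r.max(0).round(3))
    for y in np.arange(-.24,-.1,.01):
        s=r[abs(r[:,1]-y)<.005]
        if len(s):print(round(y,3),len(s),s.mean(0).round(3),s[:,2].min().round(3),s[:,2].max().round(3))
    q=sel(P[n],(.565,.135),.06,.085,.11);print("plain",len(q),rect(q))
    q=sel(P[n],(.72,.265),.06,.1,.12);print("tumbler",len(q),rect(q) if len(q)>4 else "")
ims=[cv2.resize(cv2.imread(f"pics/{n}0.png")[v:v+80,u:u+110],None,fx=5,fy=5,interpolation=cv2.INTER_CUBIC)[:, :400] for n,u,v in(("top",200,185),)]
t=cv2.imread("pics/top0.png");s=cv2.imread("pics/side0.png")
z=lambda im,u,v:cv2.resize(im[v:v+70,u:u+90],(400,300),interpolation=cv2.INTER_CUBIC)
cv2.imwrite("pics/crop.png",np.vstack([np.hstack([z(t,190,190),z(t,375,170)]),np.hstack([z(s,245,225),z(s,270,100)])]))
E
```

```text
top counter z 0.0010134173840300464
caddy rim 122 (array([543.1, 350.8]), array([51.1, 49.9]), 52.7) 0.09959397027932537
hook 203 [0.4862 0.3178 0.0592] 0.0019461218819998016
ang [ 49.  68. 148. 232. 235.]
ring 177 [ 0.558 -0.229  0.013] [ 0.575 -0.111  0.073]
-0.23 9 [ 0.566 -0.228  0.042] 0.038 0.045
-0.22 10 [ 0.561 -0.22   0.043] 0.04 0.045
-0.21 12 [ 0.561 -0.211  0.041] 0.038 0.045
-0.2 11 [ 0.561 -0.199  0.043] 0.038 0.047
-0.19 11 [ 0.562 -0.189  0.043] 0.038 0.05
-0.18 8 [ 0.562 -0.18   0.043] 0.041 0.045
-0.17 18 [ 0.562 -0.169  0.038] 0.023 0.063
-0.16 16 [ 0.563 -0.16   0.038] 0.013 0.07
-0.15 18 [ 0.563 -0.15   0.051] 0.015 0.073
-0.14 18 [ 0.563 -0.14   0.045] 0.013 0.072
-0.13 23 [ 0.564 -0.13   0.047] 0.013 0.07
-0.12 16 [ 0.564 -0.12   0.054] 0.028 0.065
-0.11 7 [ 0.565 -0.113  0.044] 0.039 0.051
plain 117 (array([551.1, 128.3]), array([49.8, 50.5]), 77.2)
tumbler 143 (array([711.5, 256. ]), array([66.1, 62.5]), 0.8)
side counter z -0.0016626610178541168
caddy rim 253 (array([541.5, 352.6]), array([52. , 54.6]), 52.6) 0.09615286161748215
hook 260 [0.4823 0.3231 0.0573] 0.0017604521190936855
ang [ 42.  45. 134. 236. 240.]
ring 119 [ 0.546 -0.23   0.013] [ 0.579 -0.109  0.07 ]
-0.23 11 [ 0.566 -0.227  0.039] 0.035 0.043
-0.22 8 [ 0.558 -0.222  0.039] 0.036 0.042
-0.21 4 [ 0.559 -0.211  0.035] 0.03 0.039
-0.2 4 [ 0.559 -0.2    0.04 ] 0.039 0.041
-0.19 5 [ 0.559 -0.191  0.038] 0.035 0.041
-0.18 2 [ 0.559 -0.179  0.041] 0.04 0.042
-0.17 16 [ 0.561 -0.168  0.032] 0.016 0.046
-0.16 13 [ 0.56  -0.161  0.032] 0.013 0.058
-0.15 6 [ 0.561 -0.149  0.04 ] 0.013 0.068
-0.14 5 [ 0.562 -0.139  0.056] 0.013 0.07
-0.13 10 [ 0.562 -0.129  0.063] 0.059 0.068
-0.12 15 [ 0.563 -0.118  0.043] 0.013 0.061
-0.11 20 [ 0.563 -0.112  0.039] 0.02 0.055
plain 181 (array([549.6, 130.7]), array([56.4, 51. ]), 76.2)
tumbler 197 (array([709.3, 258.3]), array([64.2, 65.8]), 5.4)
```

View pics/crop.png

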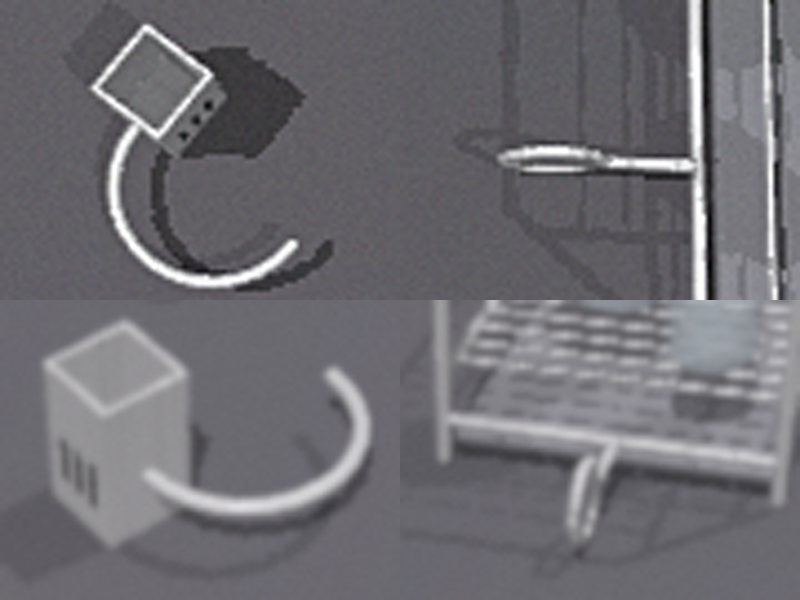

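The crop confirms the grey hooked caddy, with its hook leaving the lower-left face and its free end at lower right. The ring's plane runs along its stalk, which is close to world y. Caddy centre is about (0.5425, 0.3515) with yaw about 142.5°. Ring centre is about (0.563, -0.141).

With jaws on the ±y faces, the last joint would run out of range during the 100° swing. The ±x faces are also clear above the hook, so I grip those near the top. I move there now, passing above and inside the rack.

Call:
{"fn": "apply_moves", "kwargs": {"commands": [[0.023,-0.026,-0.02,0,0.0],[0.023,-0.026,-0.02,0,0.0],[0.023,-0.026,-0.02,0,0.0],[0.023,-0.026,-0.02,0,0.0],[0.023,-0.026,-0.02,0,0.0]]}}

```text
clock: 1.02
position: [0.2319, -0.4483, 0.3272]
ee_rot: [0.993, 0.121, -0.003, -0.005]
ft_force: [1.4, -1.1, -0.3]
grip_width: 0.498
```

Call:
{"fn": "apply_moves", "kwargs": {"commands": [[0.026,-0.029,-0.006,0,0.0],[0.026,-0.029,-0.006,0,0.0],[0.026,-0.029,-0.006,0,0.0],[0.026,-0.029,-0.006,0,0.0],[0.026,-0.029,-0.006,0,0.0]]}}

```text
clock: 1.43
position: [0.3264, -0.2691, 0.3639]
ee_rot: [0.993, 0.119, -0.002, -0.001]
ft_force: [2.2, 0.2, -0.2]
grip_width: 0.496
```

Call:
{"fn": "apply_moves", "kwargs": {"commands": [[0.026,-0.029,0,0,0.0],[0.026,-0.029,0,0,0.0],[0.026,-0.029,0,0,0.0],[0.026,-0.029,0,0,0.0],[0,0,0,0,0.0]]}}

```text
clock: 1.85
position: [0.4049, -0.1165, 0.3673]
ee_rot: [0.992, 0.124, 0.001, 0.002]
ft_force: [0.0, 0.8, 0.5]
grip_width: 0.5
```

Call:
{"fn": "apply_moves", "kwargs": {"commands": [[0.02,-0.034,0.01,0,-1],[0.02,-0.034,0.01,0,-1],[0.02,-0.034,0.01,0,-1],[0.02,-0.034,0.01,0,-1],[0.02,-0.034,0.01,0,-1]]}}

```text
clock: 2.27
position: [0.46, 0.0677, 0.3191]
ee_rot: [0.993, 0.119, 0.004, 0.005]
ft_force: [1.0, -0.9, 0.2]
grip_width: 1.001
```

Call:
{"fn": "apply_moves", "kwargs": {"commands": [[0.02,-0.034,0.01,0,-1],[0.02,-0.034,0.01,0,-1],[0.02,-0.034,0.01,0,-1],[0.02,-0.034,0.01,0,-1],[0.02,-0.034,0.01,0,-1]]}}

```text
clock: 2.68
position: [0.519, 0.261, 0.2685]
ee_rot: [0.993, 0.116, 0.008, 0.006]
ft_force: [0.5, -0.6, 0.7]
grip_width: 1.003
```

Call:
{"fn": "apply_moves", "kwargs": {"commands": [[0,0,0,-7,-1],[0,0,0,-7,-1],[0,0,0,-7,-1],[0,0,0,-7,-1],[0,0,0,-7,-1]]}}

```text
clock: 3.1
position: [0.5143, 0.2761, 0.2631]
ee_rot: [0.909, 0.418, 0.003, 0.003]
ft_force: [0.4, -0.2, 0.2]
grip_width: 0.998
```

```bash
cat >> h.py <<'E'
def th(o):
    from scipy.spatial.transform import Rotation
    m=Rotation.from_quat(o["ee_rot"]).as_matrix();return m,np.degrees(np.arctan2(m[1,0],m[0,0]))
def go(x,y,z,t):
    o=obs();m,a=th(o);p=np.array(o["position"])
    d=m.T@(np.array([x,y,z])-p);print("clk",round(o["clock"],2),"pos",p.round(4),"tool-x yaw",a.round(1),"tilt",np.degrees(np.arccos(-m[2,2])).round(2),"shift",d.round(4),"turn",round((a-t+180)%360-180,1),"q",np.round(o["joint_pos"],2),"F",np.round(o["ft_force"],1),"w",round(o["grip_width"],3))
E
python3 -c "
from h import *
go(.5425,.3515,.06,52.5)"
```

```text
clk 3.1 pos [0.5143 0.2761 0.2631] tool-x yaw 49.4 tilt 0.5 shift [ 0.0752 -0.0294  0.203 ] turn -3.1 q [ 0.28  0.43 -1.13  1.49  0.4   1.46 -1.56] F [ 0.4 -0.2  0.2] w 0.998
```

Call:
{"fn": "apply_moves", "kwargs": {"commands": [[0.025,-0.01,0.02,-3,-1],[0.025,-0.01,0.03,0,-1],[0.025,-0.01,0.03,0,-1],[0,0,0.03,0,-1],[0,0,0,0,-1]]}}

```text
clock: 3.52
position: [0.5434, 0.3533, 0.1499]
ee_rot: [0.896, 0.443, 0.005, 0.005]
ft_force: [-0.7, -1.3, -0.4]
grip_width: 0.999
```

```bash
python3 - <<'E'
from h import *
go(.5425,.3515,.06,52.5)
for n in("top","side"):
    p,d=camera(n);P=cloud(n,d);q=sel(P,(.5425,.3515),.06,.085,.11);print(len(q),rect(q));cv2.imwrite(f"pics/{n}1.png",p[...,::-1])
t=cv2.imread("pics/top1.png");s=cv2.imread("pics/side1.png")
z=lambda im,u,v:cv2.resize(im[v:v+90,u:u+120],(400,300),interpolation=cv2.INTER_CUBIC)
cv2.imwrite("pics/crop1.png",np.hstack([z(t,165,165),z(s,215,190)]))
E
```

```text
clk 3.52 pos [0.5434 0.3533 0.1499] tool-x yaw 52.6 tilt 0.74 shift [-0.0024 -0.0007  0.0898] turn 0.1 q [ 0.05  0.65 -1.03  1.46  0.57  1.34 -1.66] F [-0.7 -1.3 -0.4] w 0.999
0 (array([0., 0.]), array([0., 0.]), 0.0)
254 (array([541.8, 353. ]), array([52.9, 52.8]), 50.6)
```

View pics/crop1.png

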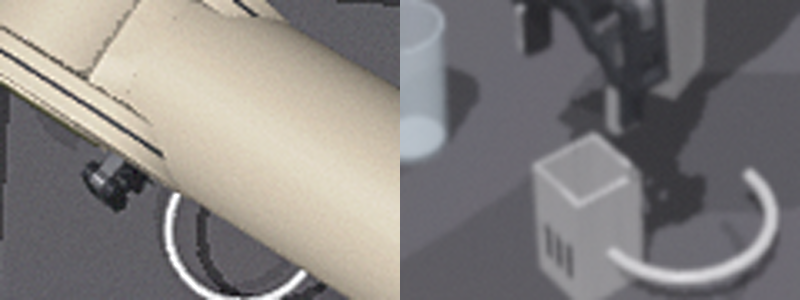

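The side crop shows the fingers straddling the caddy above its hook face and back face, with the tumbler clear. Now I descend and grip.

Call:
{"fn": "apply_moves", "kwargs": {"commands": [[-0.001,0,0.025,0,-1],[0,0,0.025,0,-1],[0,0,0.025,0,-1],[0,0,0.012,0,-1],[0,0,0,0,-1]]}}

```text
clock: 4.03
position: [0.5523, 0.3544, 0.081]
ee_rot: [0.898, 0.44, 0.016, 0.004]
ft_force: [0.0, 0.1, -0.1]
grip_width: 0.999
```

Call:
{"fn": "apply_moves", "kwargs": {"commands": [[0,0,0,0,0.2],[0,0,0,0,0.6],[0,0,0,0,1],[0,0,0,0,1],[0,0,0,0,1]], "squeeze": 50}}

```text
clock: 4.45
position: [0.5554, 0.3556, 0.09]
ee_rot: [0.898, 0.439, 0.021, 0.004]
ft_force: [0.8, -0.6, -2.4]
grip_width: 0.564
```

```bash
python3 -c "
from h import *
go(.5425,.3515,.06,52.5)"
```

```text
clk 4.45 pos [0.5554 0.3556 0.09  ] tool-x yaw 52.1 tilt 2.43 shift [-0.0122 -0.0084  0.0294] turn -0.4 q [ 0.04  0.7  -0.99  1.52  0.63  1.22 -1.7 ] F [ 0.8 -0.6 -2.4] w 0.564
```

```bash
python3 - <<'E'
from h import *
print(np.round(obs()["tau"],1),np.round(obs()["joint_velocities"],3))
for n in("side","top"):
    p,d=camera(n);P=cloud(n,d);q=sel(P,(.5425,.3515),.06,.085,.11);print(len(q),rect(q))
    for t in("caddy_center","plain_center","tumbler_center"):
        for q in nets.place_of(n,t)[:2]: print(n,t,round(q["conf"],2),np.round(q["xy"],1))
    cv2.imwrite(f"pics/{n}2.png",p[...,::-1])
go(.5425,.3515,.06,52.5)
t=cv2.imread("pics/top2.png");s=cv2.imread("pics/side2.png")
z=lambda im,u,v:cv2.resize(im[v:v+210,u:u+140],(400,600),interpolation=cv2.INTER_CUBIC)
cv2.imwrite("pics/crop2.png",np.hstack([z(t,165,165),z(s,205,100)]))
E
```

```text
[ -0.1 -67.2 -21.3 -32.3   0.1  -0.2   0. ] [ 0.    -0.013 -0.006 -0.009 -0.004  0.002  0.002]
287 (array([546.1, 352. ]), array([51.6, 70.2]), 52.1)
side caddy_center 0.94 [266.  252.9]
side caddy_center 0.82 [328.3 397. ]
side plain_center 0.71 [291.6 194.9]
side tumbler_center 0.69 [216.5 216.9]
side tumbler_center 0.47 [312.3 268.3]
0 (array([0., 0.]), array([0., 0.]), 0.0)
top caddy_center 0.95 [113.2 281.5]
top plain_center 0.73 [221.5 249. ]
top plain_center 0.69 [308.  208.3]
top tumbler_center 0.78 [261.  150.8]
clk 4.85 pos [0.555  0.3553 0.0887] tool-x yaw 52.1 tilt 2.34 shift [-0.0116 -0.0082  0.0282] turn -0.4 q [ 0.04  0.7  -0.99  1.52  0.63  1.22 -1.7 ] F [-0.3 -0.3 -2. ] w 0.561
```

View pics/crop2.png

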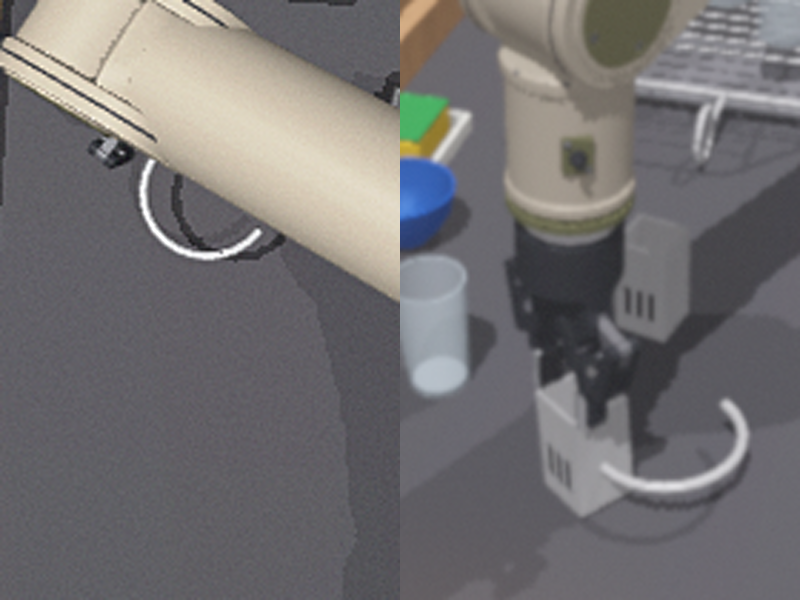

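The fingers hold the caddy's rim (about 2 N of weight, no other load), but the arm drifted up about 10 mm and tilted 2° while rows stood still. I'll lower a little to see how it responds.

Call:
{"fn": "apply_moves", "kwargs": {"commands": [[0,0,0.005,0,1],[0,0,0.005,0,1]]}}

```text
clock: 5.02
position: [0.558, 0.3606, 0.0873]
ee_rot: [0.898, 0.439, 0.026, 0.002]
ft_force: [-10.5, -1.3, 36.2]
grip_width: 0.562
```

```bash
python3 - <<'E'
from h import *
go(.5425,.3515,.06,52.5)
p,d=camera("side");P=cloud("side",d);cv2.imwrite("pics/side3.png",p[...,::-1])
# caddy side faces points: fit planes
q=sel(P,(.5425,.3515),.05,.005,.075)
print(len(q),q.min(0),q.max(0))
for z in(.01,.02,.035,.05,.065,.075):
    s=q[abs(q[:,2]-z)<.005];print(z,len(s),s.mean(0).round(4) if len(s) else "",s.min(0).round(3),s.max(0).round(3))
h=sel(P,(.48,.32),.09,.02,.07);h=h[h[:,0]<.5]
A=np.c_[h[:,:2]-h[:,:2].mean(0),np.ones(len(h))];c=np.linalg.lstsq(A,h[:,2],rcond=None)[0];print("hook plane",c.round(3),circ(h).round(4))
go(.5425,.3515,.06,52.5)
E
```

```text
clk 5.02 pos [0.558  0.3606 0.0873] tool-x yaw 52.2 tilt 3.02 shift [-0.0179 -0.0073  0.0263] turn -0.3 q [ 0.04  0.71 -0.99  1.52  0.64  1.2  -1.71] F [-10.5  -1.3  36.2] w 0.562
728 [0.50337628 0.33211129 0.00506178] [0.58461967 0.39064391 0.07493266]
0.01 85 [0.5366 0.373  0.0098] [0.511 0.353 0.005] [0.578 0.388 0.015]
0.02 78 [0.5417 0.3724 0.0201] [0.511 0.349 0.015] [0.579 0.389 0.025]
0.035 88 [0.5384 0.3716 0.0352] [0.507 0.349 0.03 ] [0.582 0.389 0.04 ]
0.05 108 [0.5391 0.3711 0.05  ] [0.503 0.337 0.045] [0.583 0.389 0.055]
0.065 122 [0.545  0.3671 0.0651] [0.515 0.335 0.06 ] [0.585 0.391 0.07 ]
0.075 64 [0.5461 0.3651 0.0726] [0.515 0.332 0.07 ] [0.583 0.388 0.075]
hook plane [-0.066 -0.012  0.048] [0.4898 0.3248 0.0601]
clk 5.07 pos [0.5577 0.3611 0.0871] tool-x yaw 52.2 tilt 3.02 shift [-0.0181 -0.0067  0.0261] turn -0.3 q [ 0.04  0.71 -0.99  1.52  0.64  1.2  -1.71] F [-6.  -3.5 31.1] w 0.562
```

Call:
{"fn": "apply_moves", "kwargs": {"commands": [[0,0,-0.003,0,1],[0,0,0,0,-1],[0,0,0,0,-1],[0,0,0,0,-1]]}}

```text
clock: 5.4
position: [0.5582, 0.3628, 0.0925]
ee_rot: [0.898, 0.44, 0.028, 0.001]
ft_force: [0.3, 0.9, 0.3]
grip_width: 0.958
```

```bash
python3 -c "
from h import *
go(.5425,.3515,.06,52.5)"
```

```text
clk 5.4 pos [0.5582 0.3628 0.0925] tool-x yaw 52.2 tilt 3.26 shift [-0.0202 -0.0064  0.0314] turn -0.3 q [ 0.04  0.7  -0.99  1.52  0.64  1.21 -1.71] F [0.3 0.9 0.3] w 0.958
```

Call:
{"fn": "apply_moves", "kwargs": {"commands": [[0,0,-0.03,0,-1],[0,0,-0.02,0,-1]]}}

```text
clock: 5.57
position: [0.5539, 0.3593, 0.1377]
ee_rot: [0.898, 0.44, 0.024, 0.002]
ft_force: [0.6, 0.8, 0.5]
grip_width: 0.996
```

Call:
{"fn": "apply_moves", "kwargs": {"commands": [[0,0,0,0,-1],[0,0,0,0,-1]]}}

```text
clock: 5.73
position: [0.5547, 0.3597, 0.1401]
ee_rot: [0.898, 0.44, 0.025, 0.001]
ft_force: [0.6, -0.6, -0.0]
grip_width: 1.001
```

```bash
python3 - <<'E'
from h import *
go(.5425,.3515,.06,52.5);print(np.round(obs()["tau"],1))
p,d=camera("side");P=cloud("side",d);cv2.imwrite("pics/side4.png",p[...,::-1])
q=sel(P,(.5425,.3515),.06,.088,.103);print(len(q),rect(q))
h=sel(P,(.48,.32),.09,.02,.07);h=h[h[:,0]<.5];print(circ(h).round(4))
go(.5425,.3515,.06,52.5)
E
```

```text
clk 5.73 pos [0.5547 0.3597 0.1401] tool-x yaw 52.2 tilt 2.92 shift [-0.0175 -0.0066  0.0793] turn -0.3 q [ 0.05  0.65 -1.02  1.48  0.59  1.28 -1.68] F [ 0.6 -0.6 -0. ] w 1.001
[ -0.2 -66.2 -21.  -34.4   0.1  -0.1   0.1]
186 (array([547.7, 360.6]), array([50.7, 52.9]), 50.9)
[0.4895 0.3323 0.0592]
clk 5.78 pos [0.5547 0.3598 0.1401] tool-x yaw 52.2 tilt 2.92 shift [-0.0176 -0.0065  0.0792] turn -0.3 q [ 0.05  0.65 -1.02  1.48  0.59  1.28 -1.68] F [0.2 0.8 0.1] w 0.999
```

```bash
python3 - <<'E'
from h import *
p,d=camera("side");P=cloud("side",d)
o=obs();m,a=th(o);t=np.array(o["position"])
q=sel(P,t[:2],.12,.11,.3);L=(q-t)@m
for z in np.arange(-.1,.02,.01):
    s=L[abs(L[:,2]-z)<.005]
    if len(s):print(round(z,3),len(s),"x",s[:,0].min().round(3),s[:,0].max().round(3),"y hist",np.histogram(s[:,1],np.arange(-.07,.071,.01))[0])
go(.5477,.3606,.06,50.9)
s=cv2.imread("pics/side4.png");cv2.imwrite("pics/crop4.png",cv2.resize(s[150:300,200:360],(640,600),interpolation=cv2.INTER_CUBIC))
E
```

```text
-0.1 199 x -0.01 0.022 y hist [31  6  7 16 36 14  7 24 11  1  0  0 11  7]
-0.09 175 x -0.012 0.022 y hist [22  1  0 23 25  5  0  6 11  8  1  0 15  9]
-0.08 169 x -0.012 0.019 y hist [11  1 25 26 13  0  3 13  8  8  9  0  8 15]
-0.07 191 x -0.011 0.019 y hist [26  9 20  9  1  0  3  3  1  5  6  3 15 33]
-0.06 94 x -0.011 0.016 y hist [ 4 22 12  1  0  0  0  0  0  0  1 18  4 10]
-0.05 62 x -0.008 0.014 y hist [ 0 15  6  0  0  0  0  0  0  0  2 39  0  0]
-0.04 84 x -0.009 0.013 y hist [ 0 34  9  0  0  0  0  0  0  0  3 35  3  0]
-0.03 81 x -0.008 0.013 y hist [ 0 32 10  0  0  0  0  0  0  0  4 31  4  0]
-0.02 71 x -0.008 0.014 y hist [ 0 21 10  0  0  0  0  0  0  0  6 34  0  0]
-0.01 7 x -0.006 0.006 y hist [0 2 0 0 0 0 0 0 0 0 0 5 0 0]
clk 5.83 pos [0.5545 0.3597 0.1396] tool-x yaw 52.2 tilt 2.88 shift [-0.0069 -0.0079  0.0792] turn 1.3 q [ 0.05  0.65 -1.02  1.48  0.59  1.28 -1.68] F [-0.2  0.5 -0.9] w 0.998
```

View pics/crop4.png

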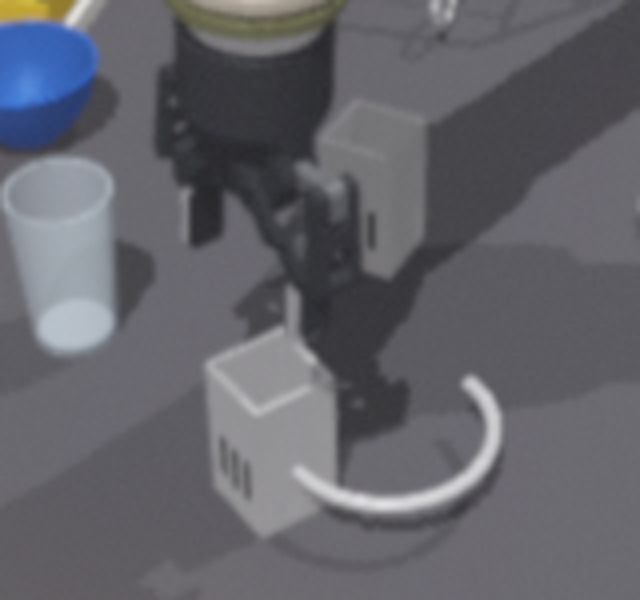

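Fingers open along tool y as expected (tips 13 mm behind the TCP). The picture shows the caddy standing upright and untilted at crop (270,430), still clear of the plain caddy. I'll centre the gripper again and go down row by row, watching force.

Call:
{"fn": "apply_moves", "kwargs": {"commands": [[-0.007,-0.008,0.005,1.5,-1],[0,0,0.005,0,-1]]}}

```text
clock: 6.0
position: [0.5441, 0.359, 0.1274]
ee_rot: [0.904, 0.427, 0.025, 0.001]
ft_force: [-0.8, -0.2, 0.1]
grip_width: 0.999
```

Call:
{"fn": "apply_moves", "kwargs": {"commands": [[0,0,0.015,0,-1]]}}

```text
clock: 6.08
position: [0.5456, 0.3595, 0.1127]
ee_rot: [0.904, 0.428, 0.026, 0.001]
ft_force: [0.2, -1.2, -0.2]
grip_width: 1.004
```

Call:
{"fn": "apply_moves", "kwargs": {"commands": [[0,0,0.015,0,-1]]}}

```text
clock: 6.17
position: [0.5464, 0.3595, 0.0958]
ee_rot: [0.903, 0.428, 0.025, 0.001]
ft_force: [0.8, -1.2, -0.3]
grip_width: 1.003
```

```bash
python3 -c "
from h import *
go(.5477,.3606,.06,50.9);print(np.round(obs()['tau'],1),np.round(obs()['torque'],1))"
```

```text
clk 6.17 pos [0.5464 0.3595 0.0958] tool-x yaw 50.7 tilt 2.9 shift [ 0.0001 -0.0005  0.0358] turn -0.2 q [ 0.04  0.68 -0.99  1.54  0.62  1.21 -1.74] F [ 0.8 -1.2 -0.3] w 1.003
[  0.7 -68.  -21.6 -33.1  -0.3   0.5   0.2] [-0.   0.1  0. ]
```

Centred within 1 mm. I continue in small single rows.

Call:
{"fn": "apply_moves", "kwargs": {"commands": [[0,0,0.008,0,-1]]}}

```text
clock: 6.25
position: [0.5465, 0.3587, 0.0845]
ee_rot: [0.903, 0.428, 0.024, 0.002]
ft_force: [0.2, -0.4, -0.3]
grip_width: 0.999
```

Call:
{"fn": "apply_moves", "kwargs": {"commands": [[0,0,0.008,0,-1]]}}

```text
clock: 6.33
position: [0.5468, 0.3585, 0.0744]
ee_rot: [0.903, 0.428, 0.023, 0.002]
ft_force: [0.6, -0.0, 0.2]
grip_width: 1.004
```

Call:
{"fn": "apply_moves", "kwargs": {"commands": [[0,0,0.006,0,-1]]}}

```text
clock: 6.42
position: [0.5467, 0.3581, 0.0663]
ee_rot: [0.903, 0.428, 0.022, 0.002]
ft_force: [0.1, 0.2, -0.2]
grip_width: 0.995
```

```bash
python3 -c "
from h import *
go(.5477,.3606,.06,50.9);print(np.round(obs()['tau'],1),np.round(obs()['torque'],1))"
```

```text
clk 6.42 pos [0.5467 0.3581 0.0663] tool-x yaw 50.8 tilt 2.57 shift [ 0.0023 -0.0009  0.0063] turn -0.1 q [ 0.03  0.71 -0.97  1.56  0.65  1.17 -1.75] F [ 0.1  0.2 -0.2] w 0.995
[  0.  -67.1 -21.3 -31.1   0.   -0.1   0.1] [0. 0. 0.]
```

Call:
{"fn": "apply_moves", "kwargs": {"commands": [[0.002,0,0.003,0,0]]}}

```text
clock: 6.5
position: [0.5479, 0.3592, 0.0616]
ee_rot: [0.903, 0.428, 0.021, 0.002]
ft_force: [0.6, 0.3, 0.2]
grip_width: 0.885
```

Call:
{"fn": "apply_moves", "kwargs": {"commands": [[0,0,0,0,1],[0,0,0,0,1],[0,0,0,0,1]], "squeeze": 50}}

```text
clock: 6.75
position: [0.5481, 0.3596, 0.0608]
ee_rot: [0.903, 0.428, 0.021, 0.001]
ft_force: [-0.1, -0.1, -1.2]
grip_width: 0.577
```

Call:
{"fn": "apply_moves", "kwargs": {"commands": [[0,0,-0.01,0,1],[0,0,-0.01,0,1]]}}

```text
clock: 6.92
position: [0.5466, 0.3587, 0.0805]
ee_rot: [0.903, 0.429, 0.02, 0.002]
ft_force: [1.3, 0.4, -1.6]
grip_width: 0.581
```

```bash
python3 -c "
from h import *
go(.5477,.3606,.06,50.9)"
```

```text
clk 6.92 pos [0.5466 0.3587 0.0805] tool-x yaw 50.8 tilt 2.28 shift [ 0.0015 -0.0007  0.0205] turn -0.1 q [ 0.03  0.7  -0.98  1.54  0.63  1.2  -1.74] F [ 1.3  0.4 -1.6] w 0.581
```

Caddy is held low on its walls (opening 49 mm, weight felt). I lift it and carry it over the plain caddy at height.

Call:
{"fn": "apply_moves", "kwargs": {"commands": [[0,0,-0.02,0,1],[0,0,-0.03,0,1],[0,0,-0.03,0,1],[-0.01,0.012,-0.02,0,1],[-0.02,0.0235,-0.01,0,1]]}}

```text
clock: 7.33
position: [0.5463, 0.3174, 0.2004]
ee_rot: [0.901, 0.434, 0.021, -0.0]
ft_force: [0.9, -0.6, -1.1]
grip_width: 0.579
```

Call:
{"fn": "apply_moves", "kwargs": {"commands": [[-0.02,0.0235,0,0,1],[-0.02,0.0235,0,0,1],[-0.02,0.0235,0,0,1],[-0.02,0.0235,0,0,1],[-0.02,0.0235,0,0,1]]}}

```text
clock: 7.75
position: [0.5763, 0.1651, 0.2109]
ee_rot: [0.899, 0.437, 0.027, 0.001]
ft_force: [0.2, -1.3, -1.8]
grip_width: 0.578
```

```bash
python3 -c "
from h import *
go(.622,-.051,.19,50.8)"
```

```text
clk 7.75 pos [0.5763 0.1651 0.2109] tool-x yaw 51.9 tilt 3.14 shift [-0.1427  0.1688  0.0183] turn 1.1 q [ 0.51  0.47 -1.12  1.57  0.44  1.32 -1.32] F [ 0.2 -1.3 -1.8] w 0.578
```

Call:
{"fn": "apply_moves", "kwargs": {"commands": [[-0.02,0.0235,0,0,1],[-0.02,0.0235,0,0,1],[-0.02,0.0235,0,0,1],[-0.02,0.0235,0,0,1],[-0.02,0.0235,0,0,1]]}}

```text
clock: 8.17
position: [0.6073, 0.0072, 0.217]
ee_rot: [0.898, 0.438, 0.03, 0.004]
ft_force: [0.6, 0.2, -2.5]
grip_width: 0.579
```

Call:
{"fn": "apply_moves", "kwargs": {"commands": [[-0.02,0.0235,0,0,1],[-0.01,0.012,0,0,1],[0,0,0,0,1]]}}

```text
clock: 8.42
position: [0.6179, -0.0493, 0.2203]
ee_rot: [0.9, 0.434, 0.03, 0.007]
ft_force: [0.6, -0.2, -2.2]
grip_width: 0.579
```

```bash
python3 -c "
from h import *
go(.622,-.051,.19,50.8)
import time
for n in ('side','top'):
    p,d=camera(n);P=cloud(n,d);o=obs();m,a=th(o);t=np.array(o['position'])
    cv2.imwrite(f'pics/{n}5.png',p[...,::-1])
    h=sel(P,(.56,-.08),.11,.14,.24);L=(h-t)@m;  np.save(n+'h.npy',L)
    k=L[(L[:,0]<-.012)&(L[:,2]>-.06)|(L[:,1]<-.06)]
    k=L[(L[:,2]>-.03)&(np.hypot(L[:,0],L[:,1])>.045)]
    print(n,len(k),k.mean(0).round(3),k.min(0).round(3),k.max(0).round(3))
    if len(k)>20:
        print(circ(k).round(4)); A=np.c_[k[:,:2],np.ones(len(k))];print(np.linalg.lstsq(A,k[:,2],rcond=None)[0].round(3))
"
```

```text
clk 8.42 pos [ 0.6179 -0.0493  0.2203] tool-x yaw 51.6 tilt 3.57 shift [-0.0002  0.0031  0.0304] turn 0.8 q [ 0.82  0.49 -1.08  1.51  0.44  1.34 -0.96] F [ 0.6 -0.2 -2.2] w 0.579
side 149 [-0.056 -0.07   0.02 ] [-0.123 -0.091  0.015] [-0.001 -0.026  0.028]
[-0.06   -0.0292  0.0592]
[0.046 0.014 0.024]
top 249 [-0.07  -0.064  0.015] [-0.124 -0.086  0.008] [-0.003 -0.021  0.023]
[-0.0616 -0.0243  0.0595]
[0.038 0.002 0.018]
```

The held hook's arc centre in the tool frame measures (-61, -26) mm, as the drawing predicts (-60, -25). I go down in front of the ring.

Call:
{"fn": "apply_moves", "kwargs": {"commands": [[0,0.003,0.03,0,1],[0,0,0.03,0,1],[0,0,0.03,0,1],[0,0,0.02,0,1],[0,0,0,0,1]]}}

```text
clock: 8.93
position: [0.6277, -0.0347, 0.1134]
ee_rot: [0.897, 0.441, 0.035, 0.007]
ft_force: [-1.3, -0.0, -1.1]
grip_width: 0.575
```

```bash
cat >> h.py <<'E'
RING=np.array([.5625,-.1415,.038]);CT=np.array([-.061,-.026,.020])
def arc(C=(.565,-.0815)):
    o=obs();m,a=th(o);t=np.array(o["position"]);c=t+m@CT
    d=m.T@np.array([C[0]-c[0],C[1]-c[1],0])
    e=a+90+90;fe=c[:2]+.06*np.array([np.cos(np.radians(e)),np.sin(np.radians(e))])
    zf=(t+m@(CT+[0,0,0]))[2]
    print("clk",round(o["clock"],2),"pos",t.round(4),"yaw psi",round(a+90,1),"to go",round(267.6-a-90,1),"C",c.round(4),"shift to fix",d.round(4),"free end",fe.round(4),"tilt",np.degrees(np.arcsin(m[:2,2])).round(1),"q",np.round(o["joint_pos"],2),"F",np.round(o["ft_force"],1))
E
python3 -c "
from h import *
arc()"
```

```text
clk 8.93 pos [ 0.6277 -0.0347  0.1134] yaw psi 142.4 to go 125.2 C [ 0.5714 -0.0668  0.0888] shift to fix [-0.0156  0.004  -0.0007] free end [ 0.5348 -0.1143] tilt [4. 1.] q [ 0.75  0.6  -1.02  1.62  0.54  1.16 -1.03] F [-1.3 -0.  -1.1]
```

Call:
{"fn": "apply_moves", "kwargs": {"commands": [[-0.009,0.001,0.015,0,1],[-0.009,0.001,0.015,0,1],[0,0,0.007,0,1],[0,0,0,0,1]]}}

```text
clock: 9.27
position: [0.6215, -0.0415, 0.08]
ee_rot: [0.895, 0.445, 0.037, 0.007]
ft_force: [0.1, 1.0, -1.4]
grip_width: 0.576
```

```bash
python3 - <<'E'
from h import *
arc()
for n in("side","top"):
    p,d=camera(n);P=cloud(n,d);o=obs();m,a=th(o);t=np.array(o["position"]);c=t+m@CT
    cv2.imwrite(f"pics/{n}6.png",p[...,::-1])
    q=sel(P,c,.075,.025,.07);r=np.hypot(*(q[:,:2]-c[:2]).T);q=q[(r>.045)&(abs(q[:,0]-.5625)>.008)|(r>.045)&(q[:,1]>-.1)]
    q=q[np.hypot(*(q[:,:2]-t[:2]).T)>.04]
    A=np.c_[q[:,:2]-c[:2],np.ones(len(q))];print(n,len(q),circ(q).round(4),np.linalg.lstsq(A,q[:,2],rcond=None)[0].round(3))
    an=np.degrees(np.arctan2(q[:,1]-c[1],q[:,0]-c[0]))%360;print(np.percentile(an,[1,99]).round(0))
    s=q[(an>215)];print("end",s.mean(0).round(4),len(s))
t=cv2.imread("pics/top6.png");s=cv2.imread("pics/side6.png")
z=lambda im,u,v:cv2.resize(im[v:v+75,u:u+100],(400,300),interpolation=cv2.INTER_CUBIC)
cv2.imwrite("pics/crop6.png",np.hstack([z(t,345,160),z(s,255,105)]))
E
```

```text
clk 9.27 pos [ 0.6215 -0.0415  0.08  ] yaw psi 143.0 to go 124.6 C [ 0.5656 -0.074   0.0552] shift to fix [-0.0063  0.004  -0.0002] free end [ 0.5295 -0.1219] tilt [4.2 1.2] q [ 0.76  0.62 -1.    1.66  0.57  1.1  -1.03] F [ 0.1  1.  -1.4]
side 139 [ 0.5638 -0.0694  0.0591] [ 0.034 -0.005  0.055]
[ 69. 232.]
end [ 0.5257 -0.1149  0.0535] 11
top 201 [ 0.5669 -0.0735  0.0597] [0.041 0.004 0.06 ]
[ 70. 233.]
end [ 0.5256 -0.1163  0.0579] 26
```

View pics/crop6.png

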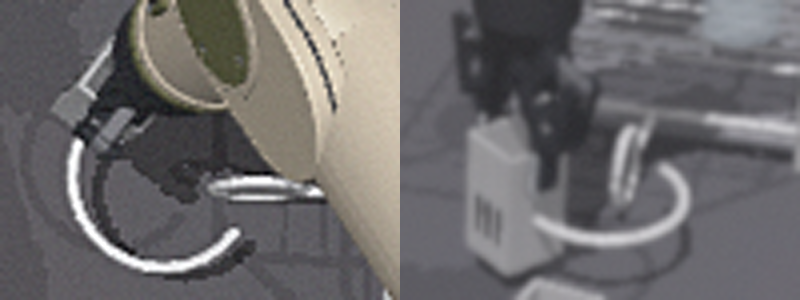

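The top crop shows the free end at (238,233), just short of the ring at (255,187) on its open mouth side. The side crop agrees. The forearm passes near the rack, so I check its clearance first.

```bash
python3 - <<'E'
from h import *
t=cv2.imread("pics/top6.png");s=cv2.imread("pics/side6.png")
cv2.imwrite("pics/both6.png",np.hstack([t[100:400,260:560],cv2.resize(s[0:250,240:560],(500,390))[:300]]))
E
```

```text
(no output)
```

View pics/both6.png

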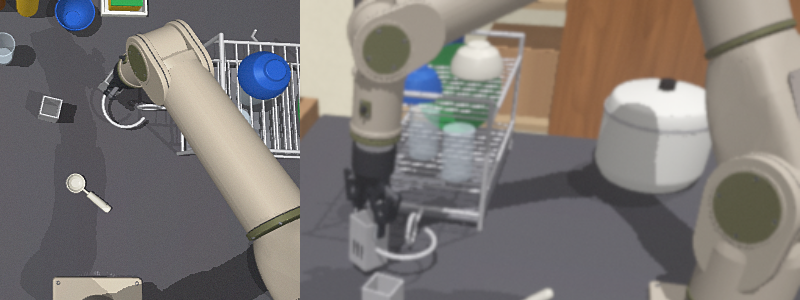

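The forearm runs well above the rack, rising towards the elbow, so it's clear. I lower the caddy to its threading height and centre the arc, then start the swing.

Call:
{"fn": "apply_moves", "kwargs": {"commands": [[-0.004,0.002,0.006,-4,1],[-0.003,-0.001,0.005,-3,1],[0,0,0.003,0,1]]}}

```text
clock: 9.62
position: [0.6232, -0.0453, 0.0721]
ee_rot: [0.864, 0.502, 0.04, 0.012]
ft_force: [-0.1, 0.6, -1.8]
grip_width: 0.576
```

```bash
python3 -c "
from h import *
arc()"
```

```text
clk 9.62 pos [ 0.6232 -0.0453  0.0721] yaw psi 150.4 to go 117.2 C [ 0.5722 -0.0849  0.0471] shift to fix [-0.0006 -0.0079 -0.0005] free end [ 0.5426 -0.1371] tilt [4.7 1.1] q [ 0.78  0.64 -1.02  1.67  0.6   1.09 -0.91] F [-0.1  0.6 -1.8]
```

Call:
{"fn": "apply_moves", "kwargs": {"commands": [[0.002,-0.0105,0.002,-6,1],[0.002,-0.0105,0.002,-6,1]]}}

```text
clock: 9.78
position: [0.609, -0.0322, 0.0695]
ee_rot: [0.807, 0.589, 0.04, 0.017]
ft_force: [-0.4, 1.0, -1.9]
grip_width: 0.575
```

```bash
python3 -c "
from h import *
arc()"
```

```text
clk 9.78 pos [ 0.609  -0.0322  0.0695] yaw psi 162.3 to go 105.3 C [ 0.5675 -0.0819  0.0449] shift to fix [-0.0004 -0.0025 -0.0002] free end [ 0.5493 -0.139 ] tilt [4.9 1.1] q [ 0.81  0.64 -1.07  1.72  0.62  1.07 -0.75] F [-0.4  1.  -1.9]
```

Call:
{"fn": "apply_moves", "kwargs": {"commands": [[0.002,-0.0075,0.001,-6,1],[0.002,-0.0075,0.001,-6,1]]}}

```text
clock: 9.95
position: [0.5964, -0.0225, 0.0687]
ee_rot: [0.739, 0.672, 0.039, 0.022]
ft_force: [0.2, 0.0, -1.8]
grip_width: 0.577
```

```bash
python3 -c "
from h import *
arc()"
```

```text
clk 9.95 pos [ 0.5964 -0.0225  0.0687] yaw psi 174.7 to go 92.9 C [ 0.5667 -0.0803  0.0448] shift to fix [-0.0013 -0.0016 -0.0002] free end [ 0.5612 -0.1401] tilt [5.1 1.1] q [ 0.84  0.64 -1.12  1.75  0.65  1.07 -0.58] F [ 0.2  0.  -1.8]
```

Call:
{"fn": "apply_moves", "kwargs": {"commands": [[0.0015,-0.0075,0.001,-6,1],[0.002,-0.007,0.001,-6,1]]}}

```text
clock: 10.12
position: [0.5831, -0.0163, 0.068]
ee_rot: [0.661, 0.749, 0.038, 0.028]
ft_force: [-0.4, -0.7, -2.1]
grip_width: 0.582
```

```bash
python3 -c "
from h import *
arc()
for n in('top','side'):
    p,d=camera(n);cv2.imwrite(f'pics/{n}7.png',p[...,::-1])
t=cv2.imread('pics/top7.png');s=cv2.imread('pics/side7.png')
z=lambda im,u,v:cv2.resize(im[v:v+60,u:u+80],(400,300),interpolation=cv2.INTER_CUBIC)
cv2.imwrite('pics/crop7.png',np.hstack([z(t,360,170),z(s,265,115)]))
"
```

```text
clk 10.12 pos [ 0.5831 -0.0163  0.068 ] yaw psi 187.1 to go 80.5 C [ 0.5668 -0.0796  0.0451] shift to fix [-0.0016 -0.002  -0.0002] free end [ 0.5743 -0.1392] tilt [5.2 1.1] q [ 0.88  0.64 -1.18  1.79  0.68  1.07 -0.39] F [-0.4 -0.7 -2.1]
```

View pics/crop7.png

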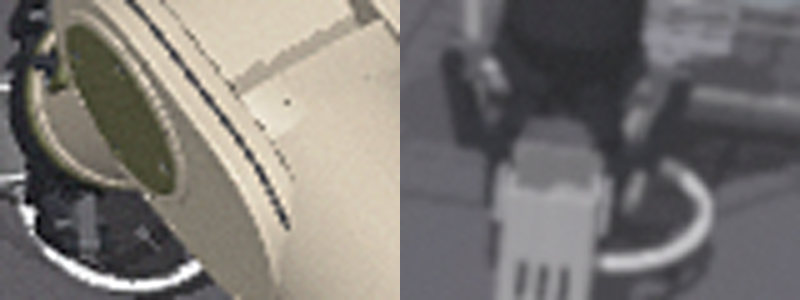

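```bash
cat >> h.py <<'E'
from scipy.spatial.transform import Rotation as Ro
MG=Ro.from_quat([.903,.428,.021,.001]).as_matrix();TG=np.array([.5481,.3596,.0608])
# caddy pose in tool: upright at grasp, x_c=-tool y horizontally
def cad(show=True):
    o=obs();m,a=th(o);t=np.array(o["position"]);g=np.degrees(np.arctan2(MG[1,0],MG[0,0]))+90
    Rc=Ro.from_euler("z",g,degrees=True).as_matrix()
    pc=TG+MG@np.array([-.001,-.001,0]);pc[2]=.0475
    R=m@MG.T@Rc; p=t+m@MG.T@(pc-TG)
    f=np.radians(np.arange(-90,91,2));H=p+np.c_[.025+.06*np.cos(f),.06+.06*np.sin(f),-.0095+0*f]@R.T
    B=p+np.array([[x,y,-.0475] for x in(-.025,.025) for y in(-.025,.025)])@R.T
    i=np.argmin(abs(H[:,0]-RING[0])+10*(H[:,1]>-.1))
    print("caddy",p.round(4),"tilt",np.degrees(np.arccos(R[2,2])).round(1),"bottom z",B[:,2].min().round(4),B[:,2].max().round(4),"arcC",(p+R@[.025,.06,-.0095]).round(4),"at ring",(H[i]-RING).round(4),"end",H[-1].round(4),"bend-ring",(H[45]-RING).round(4))
E
python3 -c "
from h import *
cad()"
```

```text
caddy [ 0.5827 -0.0176  0.0543] tilt 4.4 bottom z 0.0044 0.0094 arcC [ 0.5658 -0.0803  0.0447] at ring [0.     0.0012 0.0076] end [ 0.5729 -0.1399  0.0464] bend-ring [-0.0561  0.0539  0.0024]
```

Model: the bar passes the ring 1 mm off laterally and 8 mm high, with ±21 mm allowed. I continue the swing.

Call:
{"fn": "apply_moves", "kwargs": {"commands": [[0.0015,-0.0075,0.001,-6,1],[0.002,-0.007,0.001,-6,1],[0.002,-0.007,0.001,-6,1]]}}

```text
clock: 10.47
position: [0.5638, -0.015, 0.0656]
ee_rot: [0.541, 0.84, 0.034, 0.035]
ft_force: [0.7, 0.1, -1.4]
grip_width: 0.577
```

```bash
python3 -c "
from h import *
arc();cad()"
```

```text
clk 10.47 pos [ 0.5638 -0.015   0.0656] yaw psi 204.4 to go 63.2 C [ 0.5674 -0.0809  0.0446] shift to fix [ 0.0004 -0.0024 -0.0002] free end [ 0.5922 -0.1355] tilt [5.5 1.1] q [ 0.95  0.65 -1.25  1.84  0.72  1.07 -0.13] F [ 0.7  0.1 -1.4]
caddy [ 0.5646 -0.0166  0.0523] tilt 5.5 bottom z 0.0017 0.0084 arcC [ 0.5674 -0.0818  0.0445] at ring [ 0.001  -0.0001  0.0075] end [ 0.592  -0.1364  0.048 ] bend-ring [-0.0496  0.0349  0.002 ]
```

Call:
{"fn": "apply_moves", "kwargs": {"commands": [[0.0025,-0.0075,-0.001,-6,1],[0.0025,-0.0075,0,-6,1],[0.0025,-0.0065,0,-6,1]]}}

```text
clock: 10.72
position: [0.5432, -0.019, 0.0666]
ee_rot: [0.403, 0.914, 0.028, 0.041]
ft_force: [0.7, 0.4, -1.9]
grip_width: 0.577
```

```bash
python3 -c "
from h import *
arc();cad()"
```

```text
clk 10.72 pos [ 0.5432 -0.019   0.0666] yaw psi 222.2 to go 45.4 C [ 0.567  -0.0812  0.0477] shift to fix [ 0.0012 -0.0017 -0.0002] free end [ 0.6074 -0.1257] tilt [5.6 1.1] q [ 1.03  0.67 -1.34  1.9   0.75  1.08  0.15] F [ 0.7  0.4 -1.9]
caddy [ 0.5446 -0.0207  0.0534] tilt 6.4 bottom z 0.0024 0.0101 arcC [ 0.5673 -0.0821  0.0477] at ring [ 0.0008 -0.0005  0.0106] end [ 0.6073 -0.1264  0.0531] bend-ring [-0.0394  0.019   0.0058]
```

Joint 3 nears its limit (-1.34 of -1.47) with 45° to go, so I stand the caddy down and release it. I'll then regrasp it a quarter turn back, on its ±y faces, and finish from there.

Call:
{"fn": "apply_moves", "kwargs": {"commands": [[0,0,0.003,0,1],[0,0,0,0,0],[0,0,0,0,-1],[0,0,0,0,-1]]}}

```text
clock: 11.05
position: [0.5458, -0.0195, 0.0651]
ee_rot: [0.412, 0.91, 0.029, 0.042]
ft_force: [0.5, 0.3, 0.3]
grip_width: 0.838
```

Call:
{"fn": "apply_moves", "kwargs": {"commands": [[-0.002,0.002,-0.02,0,-1],[-0.002,0.002,-0.03,0,-1],[-0.002,0.002,-0.03,0,-1],[-0.001,0.001,-0.02,0,-1]]}}

```text
clock: 11.38
position: [0.5453, -0.0207, 0.1663]
ee_rot: [0.417, 0.908, 0.03, 0.039]
ft_force: [0.6, -0.2, 0.6]
grip_width: 1.0
```

Call:
{"fn": "apply_moves", "kwargs": {"commands": [[0,0,0,7,-1],[0,0,0,7,-1],[0,0,0,7,-1],[0,0,0,7,-1],[0,0,0,7,-1]]}}

```text
clock: 11.8
position: [0.5513, -0.0182, 0.1755]
ee_rot: [0.677, 0.734, 0.045, 0.033]
ft_force: [1.3, 0.6, -0.4]
grip_width: 0.998
```

Call:
{"fn": "apply_moves", "kwargs": {"commands": [[0,0,0,7,-1],[0,0,0,7,-1],[0,0,0,7,-1],[0,0,0,7,-1],[0,0,0,7,-1]]}}

```text
clock: 12.22
position: [0.5547, -0.0158, 0.1793]
ee_rot: [0.869, 0.491, 0.056, 0.019]
ft_force: [-0.9, -0.2, -0.8]
grip_width: 1.0
```

```bash
python3 - <<'E'
from h import *
go(.544,-.021,.062,42.2)
for n in("side","top"):
    p,d=camera(n);P=cloud(n,d);cv2.imwrite(f"pics/{n}8.png",p[...,::-1])
    q=sel(P,(.544,-.021),.05,.086,.103);print(n,len(q),rect(q) if len(q)>5 else "")
    h=sel(P,(.565,-.08),.08,.03,.047);h=h[(abs(h[:,0]-.5625)>.015)&(h[:,1]<-.05)];print(len(h),circ(h).round(4) if len(h)>8 else "")
E
```

```text
clk 12.22 pos [ 0.5547 -0.0158  0.1793] tool-x yaw 59.1 tilt 6.78 shift [-0.0192 -0.0167  0.1152] turn 16.9 q [ 0.98  0.34 -1.18  1.78  0.34  1.13 -0.84] F [-0.9 -0.2 -0.8] w 1.0
side 144 (array([550.3, -18.3]), array([51.8, 55.6]), 41.6)
86 [ 0.5733 -0.0762  0.0604]
top 51 (array([561.6, -11.2]), array([21.5, 52. ]), 45.3)
74 [ 0.5713 -0.0812  0.0566]
```

Call:
{"fn": "apply_moves", "kwargs": {"commands": [[0,0,0.01,6,-1],[0,0,0.01,6,-1],[0,0,0.01,5,-1],[0,0,0,0,-1]]}}

```text
clock: 12.65
position: [0.5602, -0.0142, 0.1506]
ee_rot: [0.931, 0.359, 0.06, 0.012]
ft_force: [-0.5, -0.3, 0.9]
grip_width: 0.997
```

```bash
python3 - <<'E'
from h import *
go(.551,-.018,.062,42)
o=obs();m,a=th(o);print(m[:,2].round(3), (m.T@[0,0,1]).round(3))
E
```

```text
clk 12.65 pos [ 0.5602 -0.0142  0.1506] tool-x yaw 42.4 tilt 7.0 shift [-0.0185 -0.0091  0.0868] turn 0.4 q [ 0.89  0.35 -1.1   1.8   0.36  1.07 -1.15] F [-0.5 -0.3  0.9] w 0.997
[ 0.12   0.021 -0.993] [ 0.103  0.065 -0.993]
```

Call:
{"fn": "apply_moves", "kwargs": {"commands": [[-0.006,-0.003,0.012,0,-1],[-0.004,-0.002,0.012,0,-1],[-0.003,-0.001,0.012,0,-1]]}}

```text
clock: 12.9
position: [0.5534, -0.0165, 0.1152]
ee_rot: [0.928, 0.366, 0.062, 0.013]
ft_force: [0.0, -0.3, -0.1]
grip_width: 1.002
```

```bash
python3 - <<'E'
from h import *
go(.551,-.018,.062,42)
p,d=camera("side");P=cloud("side",d);cv2.imwrite("pics/side9.png",p[...,::-1])
q=sel(P,(.55,-.02),.04,.084,.098);print(len(q),rect(q))
cv2.imwrite("pics/crop9.png",cv2.resize(p[100:200,225:355,::-1],(780,600),interpolation=cv2.INTER_CUBIC))
E
```

```text
clk 12.9 pos [ 0.5534 -0.0165  0.1152] tool-x yaw 43.3 tilt 7.3 shift [-0.0084 -0.0042  0.0524] turn 1.3 q [ 0.89  0.38 -1.08  1.86  0.39  1.   -1.16] F [ 0.  -0.3 -0.1] w 1.002
150 (array([551. , -17.6]), array([52.7, 55.2]), 42.5)
```

View pics/crop9.png

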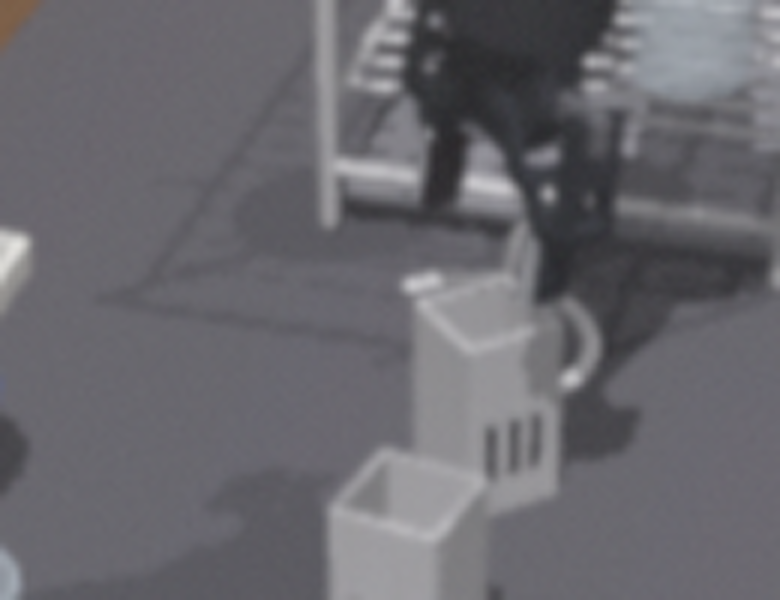

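The crop shows the caddy standing upright. Its hook's free end sticks out at (420,282), beyond the ring at (522,250). The plain caddy is untouched in front. I descend and grip the ±y faces.

Call:
{"fn": "apply_moves", "kwargs": {"commands": [[-0.003,-0.001,0.012,1,-1],[-0.002,-0.001,0.012,0,-1],[-0.002,-0.001,0.01,0,-1]]}}

```text
clock: 13.2
position: [0.5497, -0.019, 0.0771]
ee_rot: [0.931, 0.36, 0.062, 0.013]
ft_force: [-0.1, -0.5, -0.3]
grip_width: 0.997
```

```bash
python3 -c "
from h import *
go(.551,-.0176,.064,42.5)"
```

```text
clk 13.2 pos [ 0.5497 -0.019   0.0771] tool-x yaw 42.5 tilt 7.21 shift [ 0.0005 -0.0011  0.0131] turn 0.0 q [ 0.85  0.42 -1.04  1.9   0.45  0.93 -1.2 ] F [-0.1 -0.5 -0.3] w 0.997
```

Call:
{"fn": "apply_moves", "kwargs": {"commands": [[0,0,0.007,0,-1],[0,-0.001,0.005,0,0]]}}

```text
clock: 13.37
position: [0.55, -0.0183, 0.0628]
ee_rot: [0.931, 0.361, 0.061, 0.012]
ft_force: [0.2, 0.5, -0.6]
grip_width: 0.885
```

Call:
{"fn": "apply_moves", "kwargs": {"commands": [[0,0,0,0,1],[0,0,0,0,1],[0,0,0,0,1]], "squeeze": 30}}

```text
clock: 13.62
position: [0.5501, -0.0176, 0.062]
ee_rot: [0.93, 0.362, 0.061, 0.012]
ft_force: [0.4, 0.6, -1.5]
grip_width: 0.581
```

```bash
python3 -c "
from h import *
go(.551,-.0176,.064,42.5)"
```

```text
clk 13.62 pos [ 0.5501 -0.0176  0.062 ] tool-x yaw 42.7 tilt 7.08 shift [ 0.0009  0.0008 -0.0018] turn 0.2 q [ 0.83  0.45 -1.02  1.91  0.47  0.91 -1.22] F [ 0.4  0.6 -1.5] w 0.581
```

Call:
{"fn": "apply_moves", "kwargs": {"commands": [[0,0,-0.004,0,1]]}}

```text
clock: 13.7
position: [0.5493, -0.0176, 0.0658]
ee_rot: [0.93, 0.362, 0.06, 0.011]
ft_force: [-0.4, -0.3, -1.1]
grip_width: 0.583
```

```bash
cat >> h.py <<'E'
MG=Ro.from_quat([.93,.362,.061,.012]).as_matrix()
def cad():
    o=obs();m,a=th(o);t=np.array(o["position"])
    Rc=Ro.from_euler("z",222.6,degrees=True).as_matrix();D=np.array([.551,-.0176,.0475])-[.5501,-.0176,.062]
    R=m@MG.T@Rc;p=t+m@MG.T@D
    f=np.radians(np.arange(-90,91,2));H=p+np.c_[.025+.06*np.cos(f),.06+.06*np.sin(f),-.0095+0*f]@R.T
    B=p+np.array([[x,y,-.0475] for x in(-.025,.025) for y in(-.025,.025)])@R.T
    i=np.argmin(abs(H[:,0]-RING[0])+10*(H[:,1]>-.1));c=p+R@[.025,.06,-.0095]
    print("clk",round(o["clock"],2),"psi",round((a+180),1),"togo",round(267.6-a-180,1),"tilt",np.degrees(np.arccos(R[2,2])).round(1),"bottom",B[:,2].min().round(4),B[:,2].max().round(4),"C",c.round(4),"fix",(m.T@np.array([.565-c[0],-.0815-c[1],0])).round(4),"at ring",(H[i]-RING).round(4),"bend-ring",(H[45]-RING).round(4),"q",np.round(o["joint_pos"],2),"F",np.round(o["ft_force"],1))
E
python3 -c "
from h import *
cad()"
```

```text
clk 13.7 psi 222.7 togo 44.9 tilt 0.1 bottom 0.0037 0.0039 C [ 0.5723 -0.0787  0.0417] fix [-0.0073 -0.0029 -0.0009] at ring [0.     0.0036 0.0037] bend-ring [-0.0343  0.0222  0.0038] q [ 0.84  0.44 -1.02  1.91  0.46  0.92 -1.22] F [-0.4 -0.3 -1.1]
```

Call:
{"fn": "apply_moves", "kwargs": {"commands": [[-0.009,-0.0035,0,-6,1],[-0.009,-0.0035,0,-6,1],[-0.008,-0.003,0,-6,1]]}}

```text
clock: 13.95
position: [0.5261, -0.0289, 0.0652]
ee_rot: [0.859, 0.508, 0.059, 0.022]
ft_force: [0.7, -0.4, -1.5]
grip_width: 0.579
```

```bash
python3 -c "
from h import *
cad()"
```

```text
clk 13.95 psi 241.4 togo 26.2 tilt 2.3 bottom 0.0018 0.0046 C [ 0.5677 -0.0803  0.0437] fix [-0.0023 -0.0018 -0.0004] at ring [0.     0.0014 0.0078] bend-ring [-0.0238  0.0087  0.0072] q [ 0.96  0.43 -1.12  1.96  0.48  0.91 -0.88] F [ 0.7 -0.4 -1.5]
```

Call:
{"fn": "apply_moves", "kwargs": {"commands": [[-0.007,-0.0033,-0.001,-6,1],[-0.0065,-0.0025,-0.001,-6,1],[-0.0065,-0.0023,0,-6,1],[-0.006,-0.002,0,-5.5,1]]}}

```text
clock: 14.28
position: [0.5064, -0.0507, 0.0664]
ee_rot: [0.73, 0.68, 0.052, 0.035]
ft_force: [0.1, -0.6, -1.4]
grip_width: 0.583
```

```bash
python3 -c "
from h import *
cad()"
```

```text
clk 14.28 psi 266.1 togo 1.5 tilt 5.4 bottom 0.0013 0.008 C [ 0.5661 -0.0812  0.0478] fix [-0.0004 -0.0011 -0.0001] at ring [-0.001   0.0007  0.0143] bend-ring [-0.001   0.0007  0.0143] q [ 1.12  0.44 -1.24  2.    0.52  0.92 -0.44] F [ 0.1 -0.6 -1.4]
```

The bend is at the ring by the model, with 1.5° to go. I set the caddy down, release, and lift straight up.

Call:
{"fn": "apply_moves", "kwargs": {"commands": [[0,0,0.002,0,1],[0,0,0,0,0.1],[0,0,0,0,-0.3],[0,0,0,0,-1],[0,0,0,0,-1]]}}

```text
clock: 14.7
position: [0.5075, -0.0516, 0.0659]
ee_rot: [0.733, 0.678, 0.053, 0.036]
ft_force: [0.2, 0.1, 0.4]
grip_width: 0.909
```

Call:
{"fn": "apply_moves", "kwargs": {"commands": [[0,0.002,-0.018,0,-1],[0,0.003,-0.025,0,-1],[0,0.004,-0.035,0,-1],[0,0.004,-0.035,0,-1],[0,0.004,-0.035,0,-1]]}}

```text
clock: 15.12
position: [0.5024, -0.0516, 0.214]
ee_rot: [0.733, 0.678, 0.051, 0.03]
ft_force: [-0.9, -0.9, 0.8]
grip_width: 1.002
```

Call:
{"fn": "apply_moves", "kwargs": {"commands": [[0,0,-0.035,0,-1],[0,0,-0.035,0,-1],[0.02,0.01,-0.02,0,-1],[0.02,0.02,0,0,-1],[0.02,0.02,0,0,-1]]}}

```text
clock: 15.53
position: [0.5366, -0.0115, 0.3246]
ee_rot: [0.737, 0.673, 0.047, 0.044]
ft_force: [-0.6, -2.5, 0.9]
grip_width: 1.0
```

```bash
python3 - <<'E'
from h import *
ims=[]
for n,u,v in(("side",230,80),("top",350,150)):
    p,d=camera(n);P=cloud(n,d)
    q=sel(P,(.504,-.054),.06,.086,.103);print(n,len(q),rect(q) if len(q)>5 else "")
    h=sel(P,(.565,-.08),.085,.028,.05);h=h[(abs(h[:,0]-.5625)>.012)&(np.hypot(h[:,0]-.504,h[:,1]+.054)>.04)&(h[:,1]>-.16)];print(len(h),circ(h).round(4) if len(h)>8 else "",np.median(h[:,2]))
    q=sel(P,(.55,.13),.06,.085,.11);print("plain",len(q),rect(q) if len(q)>5 else "")
    q=sel(P,(.71,.256),.06,.1,.12);print("tumbler",len(q),rect(q) if len(q)>5 else "")
    ims.append(cv2.resize(p[v:v+120,u:u+105,::-1],(395,450),interpolation=cv2.INTER_CUBIC))
cv2.imwrite("pics/fin.png",np.hstack(ims))
E
```

```text
side 113 (array([511.8, -54.4]), array([58.3, 49.9]), 88.6)
70 [ 0.5705 -0.08    0.0603] 0.03788980602892772
plain 181 (array([549.5, 129.8]), array([55.3, 51.9]), 77.4)
tumbler 200 (array([709.2, 258. ]), array([64.9, 65.9]), 34.2)
top 80 (array([513.5, -56.1]), array([48.2, 50.1]), 87.2)
29 [ 0.5673 -0.0844  0.057 ] 0.04138640934257287
plain 116 (array([551. , 128.3]), array([49.8, 50.7]), 77.8)
tumbler 142 (array([711.7, 256. ]), array([65.7, 62.4]), 0.8)
```

View pics/fin.png

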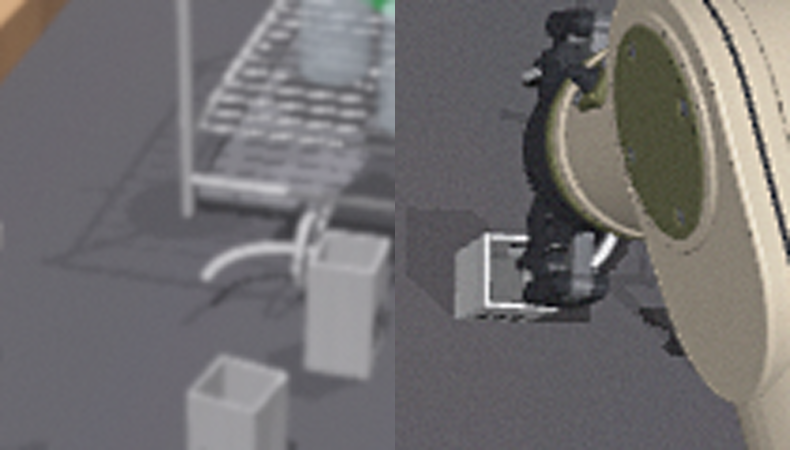

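The last picture shows the hook passing through the ring at (303,245), with the free end out on the far side at (210,275) and the caddy upright. From the measured rim, the bend is about 7 mm from the ring's centre. The plain caddy and tumbler have not moved. I hand in.

```bash
python3 -c "
from h import *
print(workorder.hand_in())"
```

```text
the job is handed in; nothing more can be done
None
```

The hooked steel caddy is coupled to the rack: its hook passes through the ring, the caddy stands upright on the counter, and the gripper has let go and moved clear. I handed the job in at about 15.6 s; no verdict was reported.

**How it went:**
- **First grasp:** it caught only the rim, and lowering then pressed the caddy on the counter with up to 36 N at the wrist. I let go and gripped lower on the ±x faces.
- **Swing:** I swung the caddy about the hook's arc centre. Joint 3 came close to its limit with 45° left, so I stood the caddy down, regrasped it on the ±y faces and finished the swing.

**Last checks:**
- **Hook in ring:** the middle of the bend is about 7 mm from the ring's centre, worked out from the measured rim, and the bar runs within about 3° of the ring's axis.
- **Caddy:** it looks upright in the side picture, with the hook at about 38–41 mm, as it should be when standing.
- **Bystanders:** the plain caddy and the tumbler measure within about 1 mm of where they started.
- **Forces:** wrist readings at the end of each move during the swing showed little more than the caddy's weight, about 2 N. I did not measure caddy-to-ring contact directly.

**What did not agree:**
- The two cameras differ by 2–4 mm on the hook and caddy, within calibration and noise.
- The tool drifted to a tilt of about 7° over the run. The caddy hung up to 6° off upright while held and looked upright again after each release.

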